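# Put fresh hardener tins away in the covered magazine

### The arm

A 6-joint arm with a two-finger parallel gripper is mounted at the origin on a cart in front of the work surface, level with it; the furniture and walls round the work are solid. World frame = base frame: x ahead of the robot, y to its left, z up, the work surface at z = 0. Lengths are in mm, angles in rad, forces in N, time in s.
With the tool pointing down it reaches from about 250 to 775 mm from the base axis. Payload 4 kg.
Tool frame: the origin (TCP) lies at the very end of the fingers, on their centre line; the grasp point (between the pads) lies 19 mm behind it; z points along the fingers, y is the direction in which the jaws open and shut (so a half turn about z gives the same grasp; the last joint's range is limited). The gripper opens to 94 mm and grips with 3 to 60 N. Pads are 16 mm wide; open, the fingers measure 119 mm over their backs; the gripper's body (75 mm by 177 mm) begins 78 mm behind the grasp point.
Start: joints at [1.138, 0.087, 1.371, -0, 1.684, -0.103], TCP at [178.131, 520.378, 172.806] pointing down, gripper open.
Joint ranges: [-3.1, 3.1], [-0.76, 2.03], [0.27, 2.55], [-1.08, 4.22], [0.17, 2.65], [-2.57, 2.57]. Speed limits (rad/s): [2.79, 2.79, 3.14, 3.14, 3.14, 3.14].

### API

Orientations are given as [roll, pitch, yaw] about the fixed x, y, z axes, in that order (R = Rz(yaw) Ry(pitch) Rx(roll)).
In Python, from rig import env gives the robot as it stands.
- The arm moves only by the tool arm_command, never from a script. Its argument "moves" is a list that holds one entry, the list of rows, each a list of 5 numbers: the shift along the tool's x, y, z in m, then the turn about the tool's z in rad, then the opening, from 0 (shut) to 1 (fully open). A call has 1 to 8 rows; each row shifts and turns the commanded pose from where the row before left it, along the tool's axes as they then stand; what a row does not reach is not made up. A row lasts 1/12 s, in which the tool goes at most 41.7 mm and 7.16 degrees, less where a joint would pass 70% of its speed; a pose out of reach is approached as far as the arm can. A call is refused whole if a number of a shift passes 0.0417 or a number of a turn 0.125, either way. A call with a gripper value outside its range is refused whole. The fingers move at their own pace and stop on an object; "grip_force" is the grip in N (left out, the last holds). Time passes only in rows, so rows that do not move let the fingers close. It gives the time, the measured TCP pose, the force and the opening at its end, in the units of the state.
- env.observe(): the state, without advancing time (a new reading comes with each control period).
- env.grab_frame(name): name is "scene" or "top"; returns a dict with "img" (420x560x3 uint8, red, green, blue), "range_z" (420x560 float32, mm along the optical axis (not along the pixel's ray), 0 where there is no reading), "intrinsics" (3x3 intrinsics, pixels), "R" (3x3) and "t" (3): a world point X has camera coordinates R X + t. Camera axes: x right, y down, z forward; pixel columns grow to the right and rows downward; lengths in mm; the calibration is good to about 2 mm. A picture is of the moment at which its call begins.
- env.hand_in(): hands the job in, once; it reports no verdict.
The state is a dict: "t": time; "qpos": joint angles; "qvel": joint speeds; "effort": joint torques, N m; "ee_pos": TCP position; "tcp_rot": TCP orientation; "ft_force": force on the tool from outside, world axes, zero at the start; "torque": the same for the moment, N m; "finger_gap": finger opening in mm.
Only numpy, scipy, OpenCV 4.12 (cv2) and the standard library are available. Lean on these libraries where they do the work, as an engineer would, in place of code of your own. Each camera call takes 0.05 s, during which the arm holds its last target. There are 200 camera calls.

### The job

Put the two fresh tins of hardener away in the leaning yellow magazine: each goes cap up, all the way down, into an empty cell of its own. Spring flaps hide all five cells and three already hold a tin, so feel which are empty. Hold the tins by the cap and lower them in rather than letting them drop down the cell, and leave the black bottle and the mixing cup to the right of the magazine where they stand.

Things in the scene. Friction and masses are not known exactly. Their poses are not given: they have to be found in the camera images.
- tin_a: A fresh cone-top tin, loose, upright on the bench at the robot's left. All tins are alike: a cylinder 52 mm across and 80 mm high with a black label and a yellow and a red band, a metal cone (49 to 27 mm across) up to 92 mm, a ribbed red screw cap 30 mm across from 92 to 120 mm; 0.2 to 0.4 kg. Origin: centre of its underside; z up to the cap.
- tin_a_cap (a point): Centre of the top of tin_a's cap, 120 mm above its underside.
- tin_b: The second fresh tin, the same in every way as tin_a, also loose and upright on the bench at the robot's left, 7 to 20 cm from it (nearer the middle or farther out). Origin: centre of its underside; z up to the cap.
- tin_b_cap (a point): Centre of the top of tin_b's cap, 120 mm above its underside.
- magazine: Dark stand of the yellow sheet-steel magazine, fixed to the bench, 0.41 m wide along y. Origin: on the bench under its middle; z up, y along the row of cells to the robot's left, x away from the robot. It carries crate. The highest edge, at the back of the mouths, stands 0.21 m above the bench.
- crate: The yellow crate, leaning 30 degrees so that its mouths face up and to the robot. Five cells in a row along y, 80 mm apart, each 70 mm (x) by 74 mm (y) inside and 158 mm deep, with 6 mm walls between. Origin: middle of the third cell's floor. z: out of the cells along their axes, 30 degrees from vertical; x: across the row, away from the robot and up. Tins go in along -z.
- cell_1 (a point): Middle of the mouth of the first cell (leftmost from the robot), level with its closed flaps; axes as crate, z out of the cell. Each mouth has two aluminium flaps, hinged at its front and back edge, meeting in the middle, 35 mm long and 2 mm thick. They swing inwards at under 2 N, lie against the walls as a tin passes and spring shut above it.
- cell_2 (a point): Middle of the mouth of the second cell from the left, like cell_1. Three of the five cells, different ones each time, already hold such a tin, loose, cap up; nothing outside shows which. There a thing pushed in meets the cap 38 mm below the mouth. An empty cell is open down to its floor, 158 mm below the mouth.
- cell_3 (a point): Middle of the mouth of the third (middle) cell, like cell_1. A tin in its cell lies against the front wall: its axis is 9 mm to the -x side of the cell's middle, its cap top 38 mm below the mouth.
- cell_4 (a point): Middle of the mouth of the fourth cell from the left, like cell_1.
- cell_5 (a point): Middle of the mouth of the fifth cell (rightmost from the robot), like cell_1.
- ink_cup: Clear plastic mixing cup, 88 mm wide and 82 mm high, standing loose on the bench to the right of the magazine; origin: centre of its underside. To be left alone.
- bottle_1: Black coating bottle with a silver cap, 86 mm in diameter and 208 mm high, standing loose on the bench in front and to the right of the magazine; origin: centre of its underside. To be left alone.

How it is judged:
By the outcome, as a careful person would: the job done as asked, in the order asked, and still so for the second after the job is handed in, with the robot touching nothing.
It also fails if it takes over 72 s, if anything falls off the work surface, if the arm or the gripper's body presses on something with over 40 N, if the wrist force passes 120 N, or if a joint passes its speed limit or range.

## Working session

There is one attempt and no reset: what is moved stays moved. The work goes in short steps, Python scripts to look and compute and a tool call to move; the robot and the scene stay as the last step left them, time stands still between calls to the robot, and variables do not carry over. Pictures are saved under pics/ and viewed, about 8 in all and at most 12, crops included, and the job is handed in when it is done.

Besides the shell and the picture viewer there is one more tool, called as name(argument=value, ...) on one line, values as JSON. arm_command: Moves the arm, as the interface text tells. Its arguments: {"type":"object","properties":{"moves":{"type":"array","items":{"type":"array","items":{"type":"array","items":{"type":"number"}}}},"grip_force":{"type":"number"}},"required":["moves"]}

```bash
ls; mkdir -p pics
python3 - <<'E'
from rig import env
import cv2,numpy as np
s=env.observe();print({k:np.round(v,3).tolist() for k,v in s.items()})
for n in("scene","top"):
    f=env.grab_frame(n);np.savez(f"/tmp/{n}.npz",**f);cv2.imwrite(f"pics/{n}0.png",f["img"][:,:,::-1])
    print(n,(-f["R"].T@f["t"]).round(),f["R"].round(2).tolist(),f["intrinsics"].round(1).tolist())
E
```

```text
pics
{'t': 0.0, 'qpos': [1.138, 0.088, 1.372, -0.0, 1.684, -0.103], 'qvel': [0.001, -0.0, 0.001, 0.001, -0.001, 0.001], 'effort': [0.0, -34.017, -30.243, 0.072, 0.033, -0.0], 'ee_pos': [177.882, 519.79, 171.645], 'tcp_rot': [-3.139, -0.0, 2.812], 'ft_force': [0.307, -0.424, -0.065], 'torque': [0.009, -0.037, -0.04], 'finger_gap': 93.836}
scene [ 571. -933.  703.] [[1.0, 0.06, 0.0], [0.03, -0.54, -0.84], [-0.05, 0.84, -0.54]] [[409.5, 0.0, 286.6], [0.0, 409.5, 212.4], [0.0, 0.0, 1.0]]
top [ 461.  -77. 1785.] [[-0.0, -1.0, -0.02], [-1.0, 0.0, -0.04], [0.04, 0.02, -1.0]] [[525.2, 0.0, 269.5], [0.0, 525.2, 206.7], [0.0, 0.0, 1.0]]
```

View pics/scene0.png

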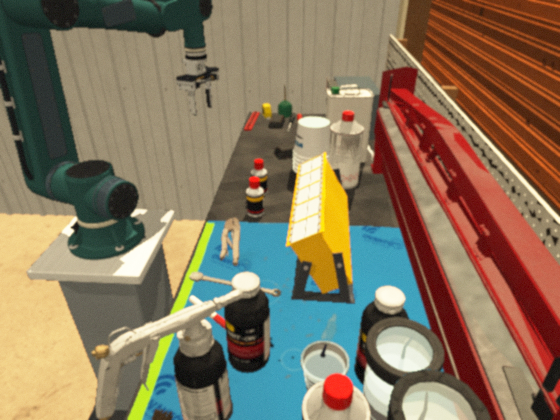

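View pics/top0.png

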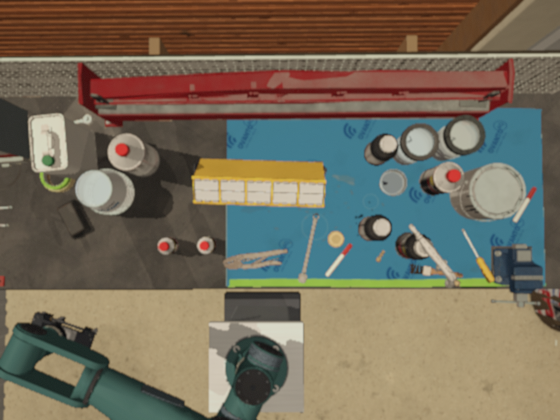

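Top view: the two red caps are at about (168,246) and (205,244), and the magazine spans columns 194–326, rows 160–208. Bottle and cup are at its right, around (375,228) and (393,183).

```bash
python3 - <<'E'
import cv2,numpy as np
def P(f):
    K,R,t=f["intrinsics"],f["R"],f["t"];z=f["range_z"];v,u=np.mgrid[:z.shape[0],:z.shape[1]]
    c=np.stack([(u-K[0,2])/K[0,0]*z,(v-K[1,2])/K[1,1]*z,z],-1);return (c-t)@R, z>0
for n in("top","scene"):
    f=np.load(f"/tmp/{n}.npz");p,ok=P(f);h=cv2.cvtColor(f["img"],cv2.COLOR_RGB2HSV).astype(int)
    red=ok&((h[...,0]<8)|(h[...,0]>172))&(h[...,1]>140)&(p[...,2]>60)&(p[...,2]<180)&(p[...,0]<420)&(p[...,0]>200)&(p[...,1]>100)&(p[...,1]<600)
    k,l,st,ce=cv2.connectedComponentsWithStats(red.astype(np.uint8))
    for i in range(1,k):
        if st[i,4]>15:
            q=p[l==i];print(n,"red",st[i],ce[i].round(1),np.median(q,0).round(1),q.min(0).round(),q.max(0).round())
            zt=q[q[:,2]>110]; 
            if len(zt):print("   top pts",len(zt),zt.mean(0).round(1),zt.min(0).round(),zt.max(0).round())
    # mouth: points in region
    m=ok&(p[...,0]>330)&(p[...,0]<640)&(p[...,1]>-260)&(p[...,1]<300)&(p[...,2]>110)&(p[...,2]<230)
    q=p[m];print(n,len(q))
    # RANSAC-ish plane with normal (-.5,0,.866)
    N=np.array([-.5,0,.866]);d=q@N
    hist,e=np.histogram(d,60);c=e[hist.argmax()]+ (e[1]-e[0])/2
    for _ in range(5):
        s=q[abs(q@N-c)<5];mu=s.mean(0);N=np.linalg.svd(s-mu,full_matrices=False)[2][2];N*=np.sign(N[2]);c=mu@N
    print(n,"plane N",N.round(3),"c",c.round(1),len(s),"mu",mu.round(1),"ext",np.percentile(s,[0,1,99,100],0).round(1).tolist())
    ms=m&(abs(p@N-c)<5)
    (cx,cy),(w,hh),a=cv2.minAreaRect(np.argwhere(ms)[:,::-1].astype(np.float32));print("px rect",cx,cy,w,hh,a)
    Y=s[:,1]
    x_=np.array([N[2],0,-N[0]]);xx=s@x_
    for y0 in np.arange(Y.min()+10,Y.max(),60):
        b=xx[abs(Y-y0)<10];print(" y",round(y0),"crate-x range",np.percentile(b,[1,99]).round(1))
    for x0 in (xx.min()+15,xx.mean(),xx.max()-15):
        b=Y[abs(xx-x0)<6];print(" xx",round(x0),"y range",b.min().round(1),b.max().round(1))
E
python3 - <<'E'
import cv2
a=cv2.imread('pics/top0.png')[150:260,150:340]; b=cv2.imread('pics/scene0.png')[60:310,160:370]
import numpy as np
a=cv2.resize(a,None,fx=4,fy=4,interpolation=cv2.INTER_CUBIC);cv2.imwrite('pics/crop1.png',a)
E
```

```text
top red [159 243  10   8  61] [163.8 246.2] [410.1 283.8 118.8] [398. 272. 106.] [420. 300. 125.]
   top pts 58 [409.6 285.2 118.6] [398. 272. 111.] [420. 300. 125.]
top red [200 243   9   7  54] [204.  245.8] [410.1 156.6 119.6] [400. 144. 108.] [420. 170. 128.]
   top pts 53 [410.7 156.9 119.9] [400. 144. 111.] [420. 170. 128.]
top 4355
top plane N [-0.505  0.019  0.863] c -135.8 2947 mu [579.1 -17.  181.9] ext [[533.7, -220.3, 152.8], [536.9, -214.6, 157.0], [621.0, 179.8, 206.1], [624.2, 185.5, 209.7]]
px rect 258.1304931640625 191.13906860351562 133.1551513671875 27.240245819091797 1.818303108215332
 y -210 crate-x range [541.4 629.7]
 y -150 crate-x range [541.1 633.8]
 y -90 crate-x range [544.1 632.9]
 y -30 crate-x range [547.8 635.1]
 y 30 crate-x range [546.2 637.5]
 y 90 crate-x range [550.6 639.2]
 y 150 crate-x range [548.7 641.5]
 xx 555 y range -219.7 185.5
 xx 592 y range -218.4 183.1
 xx 628 y range -220.0 179.8
scene red [254 159   8  11  74] [257.3 163.9] [407.9 277.7 114.2] [396. 269.  95.] [420. 306. 123.]
   top pts 47 [408.  283.1 118.3] [396. 269. 111.] [419. 306. 123.]
scene red [249 176  11  13  95] [252.9 181.9] [408.6 150.4 112.9] [385. 143.  65.] [420. 282. 124.]
   top pts 53 [409.4 154.2 118.6] [397. 143. 111.] [420. 175. 124.]
scene 4340
scene plane N [-0.501  0.017  0.865] c -131.4 2570 mu [576.7 -55.1 183.1] ext [[530.4, -223.8, 157.9], [534.0, -219.9, 160.0], [619.6, 177.5, 205.6], [623.0, 185.2, 207.0]]
px rect 310.2436218261719 199.74119567871094 34.858299255371094 98.89382934570312 8.880659103393555
 y -214 crate-x range [539.6 630.4]
 y -154 crate-x range [542.3 631. ]
 y -94 crate-x range [544.9 634.3]
 y -34 crate-x range [546.1 635.4]
 y 26 crate-x range [546.7 636.4]
 y 86 crate-x range [549.5 639.4]
 y 146 crate-x range [552. 641.]
 xx 553 y range -220.8 181.7
 xx 591 y range -221.8 183.0
 xx 627 y range -223.8 182.4
```

View pics/crop1.png

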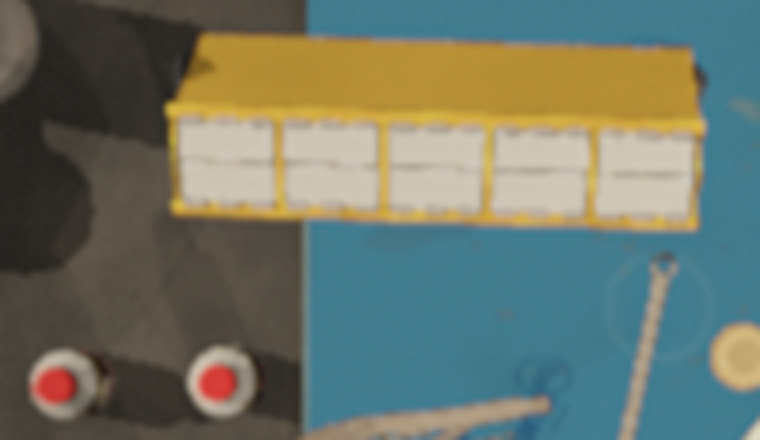

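```bash
cat > h.py <<'E'
import cv2,numpy as np
def P(f):
    K,R,t=f["intrinsics"],f["R"],f["t"];z=f["range_z"];v,u=np.mgrid[:z.shape[0],:z.shape[1]]
    c=np.stack([(u-K[0,2])/K[0,0]*z,(v-K[1,2])/K[1,1]*z,z],-1);return (c-t)@R, z>0
E
python3 - <<'E'
import cv2,numpy as np
from h import P
for n in("top","scene"):
    f=np.load(f"/tmp/{n}.npz");p,ok=P(f);h=cv2.cvtColor(f["img"],cv2.COLOR_RGB2HSV).astype(int)
    for y0 in(285,156):
        d=np.hypot(p[...,0]-412,p[...,1]-y0)<40
        r=ok&d&((h[...,0]<8)|(h[...,0]>172))&(h[...,1]>130)&(p[...,2]>112)
        q=p[r];print(n,y0,"cap",len(q),q.mean(0).round(1),((q.min(0)+q.max(0))/2).round(1))
        # ray with z=120 for mask centre
        K,R,t=f["intrinsics"],f["R"],f["t"];v,u=np.argwhere(r).mean(0)
        ray=R.T@np.linalg.inv(K)@[u,v,1];C=-R.T@t;print("   ray@120",(C+ray*(120-C[2])/ray[2]).round(1))
    N,c=((np.array([-.503,.018,.864]),-134.5))
    K,R,t=f["intrinsics"],f["R"],f["t"];C=-R.T@t
    m=ok&(abs(p@N-c)<12)&(p[...,0]>500)&(p[...,0]<650)&(abs(p[...,1]+17)<215)&(h[...,1]<90)&(h[...,2]>120)
    k,l,st,ce=cv2.connectedComponentsWithStats(m.astype(np.uint8),connectivity=4)
    for i in range(1,k):
        if st[i,4]>25:
            a=np.argwhere(l==i)[:,::-1]; 
            rays=np.c_[a,np.ones(len(a))]@np.linalg.inv(K).T@R
            w=C+rays*((c-C@N)/(rays@N))[:,None]
            print(n,"flap",st[i],w.mean(0).round(1),w.min(0).round(),w.max(0).round())
E
```

```text
top 285 cap 64 [409.6 286.1 119.1] [410.1 286.2 119.1]
   ray@120 [409.6 285.9 120. ]
top 156 cap 60 [411.9 157.  120.1] [413.  157.3 120.6]
   ray@120 [411.9 157.  120. ]
top flap [194 179  25  23 519] [583.1 142.  180.9] [550. 105. 161.] [615. 179. 200.]
top flap [221 180  24  23 514] [580.1  61.1 180.8] [547.  25. 161.] [612.  98. 200.]
top flap [247 181  24  23 518] [577.1 -18.9 180.7] [544. -54. 161.] [609.  18. 200.]
top flap [273 182  24  23 506] [574.4 -98.2 180.8] [ 540. -134.  161.] [605. -63. 199.]
top flap [299 182  25  23 513] [ 571.6 -178.3  180.8] [ 540. -216.  162.] [ 605. -142.  200.]
scene 285 cap 50 [410.6 283.9 119. ] [409.9 287.2 117.6]
   ray@120 [410.9 281.8 120. ]
scene 156 cap 62 [412.1 155.  118.9] [411.5 158.7 118. ]
   ray@120 [412.4 152.9 120. ]
scene flap [295 154  28  50 859] [579.2  55.6 180.4] [544. -52. 161.] [614. 187. 199.]
scene flap [292 196  29  25 403] [574.  -95.4 180.5] [ 540. -133.  161.] [606. -57. 199.]
scene flap [290 213  30  29 506] [ 570.9 -176.5  180.4] [ 539. -212.  162.] [ 602. -137.  199.]
```

arm_command(moves=[[[0,0,-0.03,-0.098,0],[0,0,-0.03,-0.098,0],[0,0,-0.03,-0.097,0],[-0.027,-0.026,0,0,0],[-0.027,-0.026,0,0,0],[-0.027,-0.026,0,0,0],[-0.027,-0.026,0,0,0],[-0.027,-0.026,0,0,0]]], grip_force=15)

```text
t: 0.77
ee_pos: [308.9, 384.0, 262.3]
tcp_rot: [-3.141, -0.0, 3.105]
ft_force: [0.0, 0.5, 0.2]
finger_gap: 44.1
```

arm_command(moves=[[[-0.029,-0.026,0,0,0],[-0.029,-0.026,0,0,0],[-0.029,-0.026,0,0,0],[-0.029,-0.026,0,0,0],[-0.029,-0.026,0,0,0],[-0.029,-0.026,0,0,0],[-0.029,-0.026,0,0,0],[-0.029,-0.026,0,0,0]]])

```text
t: 1.43
ee_pos: [533.3, 167.4, 262.2]
tcp_rot: [3.142, -0.001, 3.105]
ft_force: [-0.2, 0.7, 0.4]
finger_gap: 0.7
```

arm_command(moves=[[[-0.011,-0.013,0.01,0,0],[-0.011,-0.012,0.01,0,0],[0,0,0.02,0,0],[0,0,0.012,0,0],[0,0,0,0,0]]])

```text
t: 1.85
ee_pos: [551.3, 143.3, 206.2]
tcp_rot: [-3.14, -0.008, 3.105]
ft_force: [-0.4, -0.5, 0.3]
finger_gap: 0.5
```

arm_command(moves=[[[-0.0085,0,0.0124,0,0],[-0.0085,0,0.0124,0,0],[-0.0085,0,0.0124,0,0],[-0.0085,0,0.0124,0,0],[-0.003,0,0.0052,0,0],[-0.0025,0,0.0043,0,0],[-0.001,0,0.0018,0,0]]])

```text
t: 2.43
ee_pos: [594.0, 141.8, 148.7]
tcp_rot: [-3.141, -0.002, 3.105]
ft_force: [-0.5, 0.0, 0.3]
finger_gap: 0.3
```

arm_command(moves=[[[-0.001,0,0.0018,0,0],[-0.001,0,0.0018,0,0],[0,0,0,0,0]]])

```text
t: 2.68
ee_pos: [596.1, 141.8, 146.6]
tcp_rot: [3.141, 0.001, 3.105]
ft_force: [0.6, 1.3, 0.6]
finger_gap: 0.4
```

arm_command(moves=[[[-0.001,0,0.002,0,0],[-0.001,0,0.0018,0,0],[-0.001,0,0.0018,0,0],[0,0,0,0,0]]])

```text
t: 3.02
ee_pos: [598.9, 141.6, 140.2]
tcp_rot: [3.142, -0.001, 3.105]
ft_force: [-1.2, 0.3, 0.4]
finger_gap: 0.5
```

arm_command(moves=[[[0,0,0.002,0,0],[0,0,0.002,0,0],[0,0,0.002,0,0],[0,0,0,0,0]]])

```text
t: 3.35
ee_pos: [598.7, 141.6, 134.0]
tcp_rot: [-3.142, -0.001, 3.105]
ft_force: [-0.1, -0.1, -0.4]
finger_gap: 0.6
```

arm_command(moves=[[[0.011,0,-0.019,0,0],[0.011,0,-0.019,0,0],[0.011,0,-0.019,0,0],[0.011,0,-0.019,0,0],[0,-0.04,0,0,0],[0,-0.04,0,0,0],[0,0,0,0,0]]])

```text
t: 3.93
ee_pos: [552.2, 57.7, 211.6]
tcp_rot: [-3.138, 0.002, 3.099]
ft_force: [0.4, 1.0, 0.4]
finger_gap: 0.4
```

arm_command(moves=[[[-0.0085,0,0.0147,0,0],[-0.0085,0,0.0147,0,0],[-0.0085,0,0.0147,0,0],[-0.0085,0,0.0147,0,0],[-0.002,0,0.0035,0,0],[0,0,0,0,0]]])

```text
t: 4.43
ee_pos: [587.2, 62.1, 146.4]
tcp_rot: [-3.142, -0.004, 3.105]
ft_force: [-0.7, 0.5, 0.2]
finger_gap: 0.5
```

arm_command(moves=[[[-0.001,0,0.002,0,0],[-0.001,0,0.002,0,0],[-0.001,0,0.002,0,0],[0,0,0,0,0]]])

```text
t: 4.77
ee_pos: [591.3, 62.0, 142.9]
tcp_rot: [3.141, 0.001, 3.105]
ft_force: [-0.7, 1.2, 0.9]
finger_gap: 0.8
```

arm_command(moves=[[[-0.001,0,0.002,0,0],[-0.001,0,0.002,0,0],[0,0,0,0,0]]])

```text
t: 5.02
ee_pos: [593.0, 61.8, 138.0]
tcp_rot: [3.142, -0.0, 3.105]
ft_force: [-0.5, 0.6, 0.7]
finger_gap: 0.4
```

arm_command(moves=[[[-0.001,0,0.002,0,0],[-0.001,0,0.002,0,0],[0,0,0.001,0,0],[0,0,0,0,0]]])

```text
t: 5.35
ee_pos: [594.8, 61.7, 132.8]
tcp_rot: [3.142, -0.001, 3.105]
ft_force: [-0.6, 0.4, -0.1]
finger_gap: 0.3
```

arm_command(moves=[[[0.011,0,-0.019,0,0],[0.011,0,-0.019,0,0],[0.011,0,-0.019,0,0],[0.011,0,-0.019,0,0],[0,-0.04,0,0,0],[0,-0.04,0,0,0],[0,0,0,0,0]]])

```text
t: 5.93
ee_pos: [548.1, -22.4, 210.1]
tcp_rot: [-3.138, 0.002, 3.098]
ft_force: [-0.4, 0.1, -0.9]
finger_gap: 0.7
```

arm_command(moves=[[[-0.0085,0,0.0147,0,0],[-0.0085,0,0.0147,0,0],[-0.0085,0,0.0147,0,0],[-0.0085,0,0.0147,0,0],[-0.002,0,0.0035,0,0],[0,0,0,0,0]]])

```text
t: 6.43
ee_pos: [583.3, -17.7, 145.1]
tcp_rot: [3.141, -0.004, 3.105]
ft_force: [-0.1, -0.8, 0.1]
finger_gap: 0.6
```

arm_command(moves=[[[-0.001,0,0.002,0,0],[-0.001,0,0.002,0,0],[-0.001,0,0.002,0,0],[0,0,0,0,0]]])

```text
t: 6.77
ee_pos: [587.4, -18.0, 141.7]
tcp_rot: [-3.142, 0.001, 3.105]
ft_force: [-0.6, 0.4, -0.5]
finger_gap: 0.6
```

arm_command(moves=[[[-0.001,0,0.002,0,0],[-0.001,0,0.002,0,0],[0,0,0,0,0]]])

```text
t: 7.02
ee_pos: [589.1, -18.1, 136.7]
tcp_rot: [3.141, -0.0, 3.105]
ft_force: [-0.3, 0.2, 1.0]
finger_gap: 0.5
```

Run:
```python
from rig import env
import cv2
f=env.grab_frame("scene");a=f["img"][60:310,160:410,::-1]
cv2.imwrite("pics/probe3.png",cv2.resize(a,None,fx=2.4,fy=2.4,interpolation=cv2.INTER_CUBIC))
s=env.observe();print(s["ee_pos"],s["ft_force"],s["effort"])
```

```text
[589.01888207 -18.11883281 136.82678653] [-0.11896242 -0.62100538 -0.04229292] [ 8.83934990e-05 -3.76723230e+01 -2.98897755e+01 -2.15132581e-02
  1.41567481e-02  5.01674967e-04]
```

View pics/probe3.png

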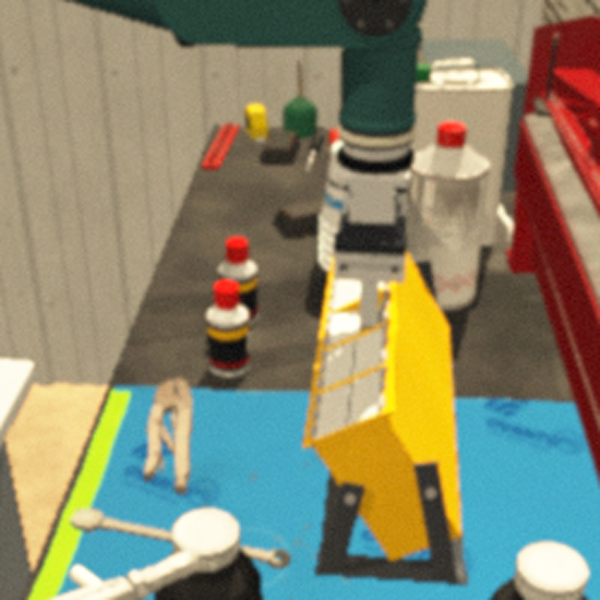

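The probe stands in cell 3's opened flaps, at about (375,280) in the crop, and there is no contact yet at about 44 mm. I'll go a little deeper to check the depth zero.

arm_command(moves=[[[0,0,0.002,0,0],[-0.001,0,0.002,0,0],[0,0,0,0,0]]])

```text
t: 7.32
ee_pos: [589.9, -18.1, 132.5]
tcp_rot: [3.141, -0.001, 3.105]
ft_force: [0.8, 1.1, 1.2]
finger_gap: 0.5
```

arm_command(moves=[[[0,0,0.002,0,0],[-0.001,0,0.002,0,0],[0,0,0,0,0]]])

```text
t: 7.57
ee_pos: [590.9, -18.2, 128.4]
tcp_rot: [3.141, -0.001, 3.105]
ft_force: [-0.3, -0.4, 0.5]
finger_gap: 0.5
```

arm_command(moves=[[[0,0,0.002,0,0],[-0.001,0,0.002,0,0],[0,0,0,0,0]]])

```text
t: 7.82
ee_pos: [591.9, -18.2, 124.4]
tcp_rot: [3.141, -0.001, 3.105]
ft_force: [-0.6, -0.6, -0.1]
finger_gap: 0.2
```

Run:
```python
from rig import env
import cv2,numpy as np
from h import P
f=env.grab_frame("scene");p,ok=P(f)
a=f["img"][120:220,270:370,::-1]
cv2.imwrite("pics/probe3b.png",cv2.resize(a,None,fx=6,fy=6,interpolation=cv2.INTER_CUBIC))
for v in range(130,205,4): print(v,[tuple(p[v,u].round().astype(int).tolist()) for u in(300,308,316,322)])
```

```text
130 [(542, 455, 166), (571, -43, 359), (589, -50, 362), (602, -48, 362)]
134 [(543, 455, 151), (571, -49, 352), (589, -54, 354), (603, -55, 355)]
138 [(543, 444, 140), (571, -59, 346), (590, -56, 345), (603, -57, 346)]
142 [(544, 443, 125), (572, -57, 336), (590, -58, 337), (604, -58, 337)]
146 [(544, 444, 109), (572, -58, 326), (590, -59, 327), (604, -60, 328)]
150 [(544, 439, 96), (572, -59, 317), (591, -57, 316), (605, -59, 318)]
154 [(545, 433, 83), (573, -60, 307), (591, -58, 307), (605, -60, 308)]
158 [(545, 439, 64), (573, -62, 298), (592, -64, 299), (605, -62, 299)]
162 [(545, 444, 46), (573, -84, 298), (591, -85, 299), (605, -82, 298)]
166 [(556, -103, 297), (574, -106, 299), (591, -103, 298), (605, -105, 300)]
170 [(556, -103, 287), (574, -107, 289), (592, -108, 291), (605, -108, 291)]
174 [(556, -97, 274), (574, -98, 275), (592, -98, 276), (606, -105, 280)]
178 [(556, -99, 265), (575, -100, 266), (593, -101, 267), (607, -96, 265)]
182 [(554, 61, 168), (576, 37, 182), (595, -29, 218), (607, -99, 256)]
186 [(554, 43, 165), (576, 15, 182), (595, -33, 209), (611, -22, 203)]
190 [(555, 16, 168), (576, -6, 182), (596, -32, 196), (611, -43, 203)]
194 [(556, -7, 169), (576, -26, 181), (597, -31, 185), (610, -60, 202)]
198 [(556, -28, 170), (577, -42, 178), (596, -66, 193), (610, -83, 204)]
202 [(557, -53, 173), (577, -66, 181), (596, -86, 194), (610, -101, 204)]
```

View pics/probe3b.png

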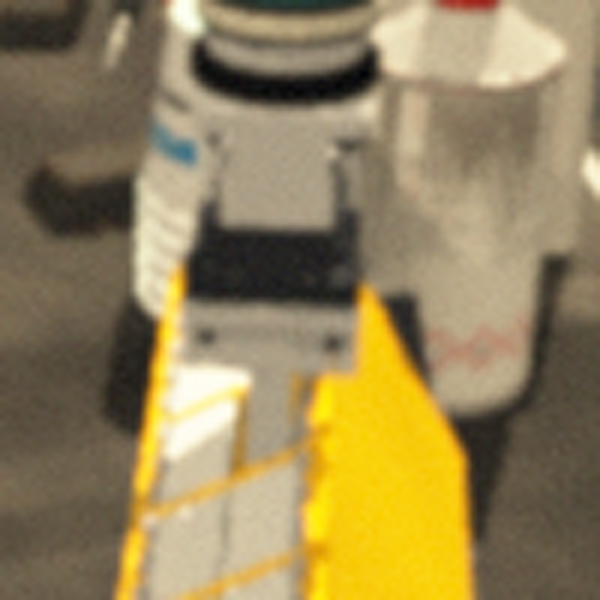

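Run:
```python
import cv2,numpy as np
from h import P
f=np.load("/tmp/scene.npz");p,ok=P(f);K,R,t=f["intrinsics"],f["R"],f["t"]
c=K@(R@np.array([177.9,519.8,171.6])+t);print("tcp px",c[:2]/c[2])
m=ok&(abs(p[...,0]-178)<60)&(abs(p[...,1]-520)<100)&(p[...,2]<420)&(p[...,2]>60)
v,u=np.argwhere(m).T
for r in range(v.min(),v.max()+1,2):
    q=p[r][m[r]]; 
    if len(q):print(r,u[v==r].min(),u[v==r].max(),np.median(q,0).round(),q[:,2].min().round())
```

```text
tcp px [202.78770083 119.72137728]
50 205 205 [211. 522. 418.] 418.0
52 186 204 [186. 490. 417.] 412.0
54 186 206 [187. 495. 410.] 402.0
56 185 206 [185. 494. 404.] 399.0
58 185 206 [185. 488. 398.] 393.0
60 182 206 [180. 485. 392.] 385.0
62 182 203 [175. 484. 386.] 382.0
64 185 204 [183. 488. 379.] 370.0
66 186 207 [185. 488. 372.] 345.0
68 186 218 [195. 516. 360.] 343.0
70 186 218 [194. 512. 354.] 338.0
72 186 218 [196. 510. 348.] 329.0
74 185 217 [195. 498. 344.] 323.0
76 177 218 [186. 478. 342.] 317.0
78 176 218 [185. 476. 335.] 310.0
80 176 217 [181. 440. 337.] 303.0
82 176 209 [181. 446. 329.] 296.0
84 177 210 [179. 446. 322.] 290.0
86 178 210 [175. 446. 316.] 283.0
88 178 210 [170. 447. 309.] 276.0
90 185 210 [180. 441. 304.] 267.0
92 188 210 [176. 515. 276.] 261.0
94 188 210 [169. 470. 282.] 252.0
96 189 211 [178. 517. 261.] 246.0
98 189 211 [177. 517. 254.] 238.0
100 189 210 [169. 467. 262.] 231.0
102 189 211 [171. 469. 254.] 222.0
104 190 211 [168. 475. 245.] 216.0
106 190 211 [170. 467. 240.] 208.0
108 190 195 [160. 464. 234.] 233.0
110 190 196 [162. 468. 226.] 225.0
112 191 196 [162. 466. 219.] 217.0
114 192 196 [164. 464. 213.] 210.0
```

arm_command(moves=[[[0.0112,0,-0.019,0,0],[0.0112,0,-0.019,0,0],[0.0112,0,-0.019,0,0],[0.0112,0,-0.019,0,0],[0.006,0,-0.02,0,0],[0,0,-0.02,0,0],[0,0,0,0,0]]])

```text
t: 8.45
ee_pos: [543.1, -16.6, 246.5]
tcp_rot: [-3.141, 0.01, 3.105]
ft_force: [0.5, 0.5, 0.3]
finger_gap: 0.5
```

Run:
```python
from rig import env
import cv2,numpy as np
from h import P
f=env.grab_frame("scene");p,ok=P(f);K,R,t=f["intrinsics"],f["R"],f["t"]
e=env.observe()["ee_pos"];c=K@(R@e+t);print("ee",e.round(1),"tcp px",c[:2]/c[2])
m=ok&(abs(p[...,0]-e[0])<20)&(abs(p[...,1]-e[1])<25)&(p[...,2]<e[2]+150)&(p[...,2]>e[2]-30)
v,u=np.argwhere(m).T
for r in range(v.min(),v.max()+1,2):
    q=p[r][m[r]]
    if len(q):print(r,u[v==r].min(),u[v==r].max(),np.median(q,0).round(),q[:,2].min().round())
```

```text
ee [542.6 -16.5 243.8] tcp px [295.30713252 169.78090127]
131 292 299 [542. -29. 350.] 350.0
133 292 299 [542. -29. 346.] 345.0
135 292 299 [542. -30. 341.] 340.0
137 292 299 [542. -30. 336.] 334.0
139 292 299 [542. -29. 331.] 330.0
141 292 299 [542. -28. 325.] 325.0
143 292 299 [542. -29. 321.] 320.0
145 292 299 [543. -29. 315.] 314.0
147 292 299 [543. -30. 310.] 310.0
149 292 299 [543. -29. 305.] 304.0
151 292 299 [543. -29. 300.] 299.0
153 292 299 [543. -29. 295.] 294.0
155 292 299 [543. -30. 290.] 288.0
157 296 299 [548. -21. 281.] 280.0
```

Useful check: the images show the real fingertips about 37 mm above the reported TCP. The tip is at about z=281 when 244 is reported, and the body edge at 258 gives the same figure. So my probes only went 10–20 mm into the cells and prove nothing. I'll redo them with a 37 mm z-offset.

arm_command(moves=[[[-0.0055,0,0.035,0,0],[0,0,0.035,0,0],[-0.0105,0,0.0183,0,0],[-0.0105,0,0.0183,0,0],[-0.0105,0,0.0183,0,0],[0,0,0,0,0],[0,0,0,0,0]]])

```text
t: 9.08
ee_pos: [576.5, -17.5, 113.0]
tcp_rot: [3.141, -0.006, 3.105]
ft_force: [0.4, 0.4, 0.1]
finger_gap: 0.4
```

arm_command(moves=[[[-0.001,0,0.002,0,0],[-0.001,0,0.002,0,0],[-0.001,0,0.002,0,0],[0,0,0,0,0]]])

```text
t: 9.42
ee_pos: [581.8, -17.9, 111.0]
tcp_rot: [-3.141, 0.002, 3.105]
ft_force: [0.5, 0.7, 0.6]
finger_gap: 0.5
```

arm_command(moves=[[[-0.001,0,0.002,0,0],[-0.001,0,0.002,0,0],[0,0,0,0,0]]])

```text
t: 9.67
ee_pos: [583.4, -17.9, 106.0]
tcp_rot: [3.142, 0.0, 3.105]
ft_force: [-0.7, 0.5, -0.7]
finger_gap: 0.5
```

arm_command(moves=[[[-0.003,0,0.0015,0,0],[-0.001,0,0.002,0,0],[0,0,0,0,0]]])

```text
t: 9.92
ee_pos: [587.5, -18.0, 102.0]
tcp_rot: [3.141, -0.0, 3.105]
ft_force: [1.0, 0.6, -0.1]
finger_gap: 0.2
```

arm_command(moves=[[[-0.001,0,0.002,0,0],[-0.001,0,0.002,0,0],[0,0,0,0,0]]])

```text
t: 10.17
ee_pos: [589.3, -18.1, 98.0]
tcp_rot: [3.141, -0.001, 3.105]
ft_force: [1.3, 0.4, -0.2]
finger_gap: 0.4
```

arm_command(moves=[[[-0.001,0,0.002,0,0],[-0.001,0,0.002,0,0],[0,0,0,0,0]]])

```text
t: 10.42
ee_pos: [591.4, -18.2, 94.1]
tcp_rot: [3.141, -0.0, 3.105]
ft_force: [0.8, 0.1, -0.0]
finger_gap: 0.6
```

arm_command(moves=[[[0.011,0,-0.019,0,0],[0.011,0,-0.019,0,0],[0.011,0,-0.019,0,0],[0.011,0,-0.019,0,0],[0,0.04,0,0,0],[0,0.04,0,0,0],[0,0,0,0,0]]])

```text
t: 11.0
ee_pos: [550.1, 69.2, 171.2]
tcp_rot: [3.137, 0.001, 3.111]
ft_force: [-0.4, -0.2, 0.3]
finger_gap: 0.5
```

arm_command(moves=[[[-0.0085,0,0.0147,0,0],[-0.0085,0,0.0147,0,0],[-0.0085,0,0.0147,0,0],[-0.0085,0,0.0147,0,0],[0,0,0,0,0]]])

```text
t: 11.42
ee_pos: [583.3, 62.0, 111.8]
tcp_rot: [-3.142, -0.004, 3.105]
ft_force: [-3.7, -0.4, 3.5]
finger_gap: 0.6
```

arm_command(moves=[[[-0.001,0,0.002,0,0],[-0.001,0,0.002,0,0],[-0.001,0,0.002,0,0],[0,0,0,0,0]]])

```text
t: 11.75
ee_pos: [583.4, 62.0, 111.1]
tcp_rot: [-3.141, -0.006, 3.105]
ft_force: [-15.5, -0.8, 21.7]
finger_gap: 0.3
```

arm_command(moves=[[[-0.001,0,0.002,0,0],[-0.001,0,0.002,0,0],[0,0,0,0,0]]])

```text
t: 12.0
ee_pos: [583.7, 62.0, 110.8]
tcp_rot: [-3.141, -0.007, 3.106]
ft_force: [-24.6, -0.4, 35.0]
finger_gap: 0.5
```

arm_command(moves=[[[0.009,0,-0.0155,0,0],[0.009,0,-0.0155,0,0],[0.009,0,-0.0155,0,0],[0.009,0,-0.0155,0,0],[0,0.04,0,0,0],[0,0.04,0,0,0],[0,0,0,0,0]]])

```text
t: 12.58
ee_pos: [555.7, 148.8, 164.2]
tcp_rot: [3.138, 0.0, 3.111]
ft_force: [-0.3, -0.4, 0.6]
finger_gap: 0.7
```

arm_command(moves=[[[-0.0085,0,0.0147,0,0],[-0.0085,0,0.0147,0,0],[-0.0085,0,0.0147,0,0],[-0.005,0,0.0087,0,0],[0,0,0,0,0]]])

```text
t: 13.0
ee_pos: [585.3, 141.8, 111.3]
tcp_rot: [-3.141, -0.004, 3.105]
ft_force: [-4.7, 0.2, 5.4]
finger_gap: 0.5
```

arm_command(moves=[[[-0.001,0,0.002,0,0],[-0.001,0,0.002,0,0],[-0.001,0,0.002,0,0],[0,0,0,0,0]]])

```text
t: 13.33
ee_pos: [585.8, 141.8, 110.7]
tcp_rot: [-3.142, -0.006, 3.106]
ft_force: [-17.3, -0.9, 21.2]
finger_gap: 0.1
```

arm_command(moves=[[[-0.001,0,0.002,0,0],[-0.001,0,0.002,0,0],[0,0,0,0,0]]])

```text
t: 13.58
ee_pos: [586.0, 141.9, 110.5]
tcp_rot: [3.142, -0.007, 3.106]
ft_force: [-25.5, -2.3, 34.7]
finger_gap: 0.7
```

arm_command(moves=[[[0.009,0,-0.0155,0,0],[0.009,0,-0.0155,0,0],[0.009,0,-0.0155,0,0],[0.009,0,-0.0155,0,0],[0,-0.04,0,0,0],[0,-0.04,0,0,0],[0,-0.04,0,0,0],[0,-0.04,0,0,0]]])

```text
t: 14.25
ee_pos: [549.3, -18.4, 163.3]
tcp_rot: [-3.141, 0.0, 3.106]
ft_force: [0.6, 0.1, 0.7]
finger_gap: 0.6
```

arm_command(moves=[[[0,-0.04,0,0,0],[0,-0.04,0,0,0],[0,0,0,0,0]]])

```text
t: 14.5
ee_pos: [545.8, -104.0, 162.7]
tcp_rot: [-3.138, -0.001, 3.097]
ft_force: [-0.4, 0.3, 0.1]
finger_gap: 0.7
```

arm_command(moves=[[[-0.0085,0,0.0147,0,0],[-0.0085,0,0.0147,0,0],[-0.0085,0,0.0147,0,0],[-0.005,0,0.0087,0,0],[0,0,0,0,0]]])

```text
t: 14.92
ee_pos: [575.9, -97.9, 110.8]
tcp_rot: [-3.141, -0.004, 3.105]
ft_force: [-4.8, -0.2, 5.3]
finger_gap: 0.7
```

arm_command(moves=[[[-0.001,0,0.002,0,0],[-0.001,0,0.002,0,0],[-0.001,0,0.002,0,0],[0,0,0,0,0]]])

```text
t: 15.25
ee_pos: [576.4, -98.1, 110.3]
tcp_rot: [-3.14, -0.006, 3.105]
ft_force: [-16.7, 1.4, 22.7]
finger_gap: 0.3
```

arm_command(moves=[[[-0.001,0,0.002,0,0],[-0.001,0,0.002,0,0],[0,0,0,0,0]]])

```text
t: 15.5
ee_pos: [576.6, -98.1, 110.0]
tcp_rot: [-3.139, -0.008, 3.105]
ft_force: [-27.1, 3.3, 36.7]
finger_gap: 0.6
```

Contacts at about 34 mm reported depth in cells 1, 2 and 4 (all within 1 mm), none in cell 3 down to 50 mm. So cells 3 and 5 are empty. Next I'll fetch tin_b.

arm_command(moves=[[[0.009,0,-0.0155,0,0],[0.009,0,-0.0155,0,0],[0.009,0,-0.0155,0,0],[0.009,0,-0.0155,0,0.6],[0.0172,0.031,0,0,0.6],[0.0172,0.031,0,0,0.6],[0.0172,0.031,0,0,0.6],[0.0172,0.031,0,0,0.6]]], grip_force=20)

```text
t: 16.17
ee_pos: [481.2, 31.0, 162.4]
tcp_rot: [3.141, 0.0, 3.104]
ft_force: [-0.3, 0.2, -0.7]
finger_gap: 30.2
```

arm_command(moves=[[[0.0172,0.031,0,0,0.6],[0.0172,0.031,0,0,0.6],[0.0172,0.031,0,0,0.6],[0.0172,0.031,0,0,0.6],[0,0,0,0,0.6],[0,0,0,0,0.6]]])

```text
t: 16.67
ee_pos: [417.2, 157.6, 162.6]
tcp_rot: [-3.141, 0.001, 3.109]
ft_force: [-0.6, -0.9, -0.2]
finger_gap: 56.4
```

Run:
```python
from rig import env
import cv2,numpy as np
s=env.observe();e=s["ee_pos"];print(e.round(1),s["tcp_rot"].round(3),s["finger_gap"])
c,sn=.99935,.036;print("u,v",(c*e[0]-sn*e[1]).round(1),(sn*e[0]+c*e[1]).round(1))
f=env.grab_frame("scene");a=f["img"][80:260,190:370,::-1]
cv2.imwrite("pics/overb.png",cv2.resize(a,None,fx=3.2,fy=3.2,interpolation=cv2.INTER_CUBIC))
from h import P
p,ok=P(f);t=np.load('/tmp/top.npz');q,_=P(t);m=(abs(q[...,1]+380)<60)&(abs(q[...,0]-480)<80)&(q[...,2]>190)&(q[...,2]<225);print("bottle top",np.median(q[m],0).round())
```

```text
[417.2 157.6 162.6] [-3.141e+00  1.000e-03  3.109e+00] 56.44942337205902
u,v 411.3 172.5
bottle top [ 468. -387.  206.]
```

View pics/overb.png

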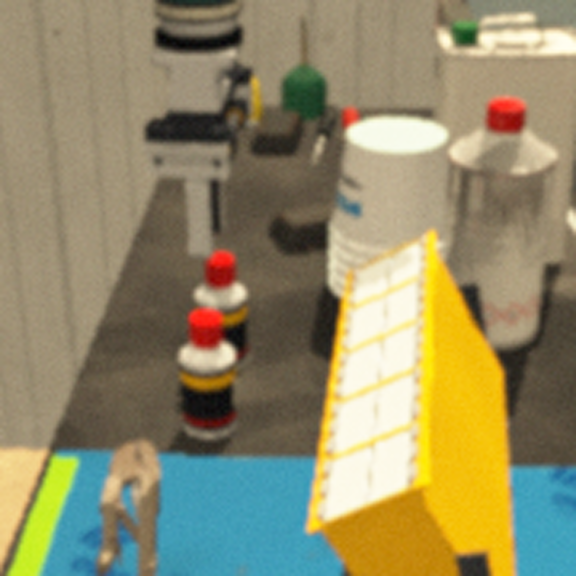

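The open fingers are above tin_b (cap at about (205,328) in the crop), and both tins stand as before. Descending onto the cap.

arm_command(moves=[[[0.005,-0.0018,0.03,0,0.6],[0,0,0.03,0,0.6],[0,0,0.025,0,0.6],[0,0,0.012,0,0.6],[0,0,0.007,0,0.6],[0,0,0,0,0.6]]])

```text
t: 17.22
ee_pos: [412.2, 153.2, 56.5]
tcp_rot: [-3.14, -0.004, 3.103]
ft_force: [-0.3, -0.1, -0.3]
finger_gap: 56.4
```

arm_command(moves=[[[0,0,0,0,0.2],[0,0,0,0,0.2],[0,0,0,0,0.2],[0,0,0,0,0.2],[0,0,0,0,0.2],[0,0,0,0,0.2]]])

```text
t: 17.72
ee_pos: [413.8, 155.2, 59.4]
tcp_rot: [3.14, 0.002, 3.105]
ft_force: [1.1, 0.7, 3.2]
finger_gap: 29.8
```

Cap gripped (29.8 mm). The wrist can't tilt, so I'll pre-tilt the tin in the grip: press its base edge lightly on the bench and swing the cap toward the robot. Then I'll lift it leaning the same way as the cells.

arm_command(moves=[[[0.005,0,-0.0006,0,0.2],[0.005,0,-0.0006,0,0.2],[0.005,0,-0.0004,0,0.2],[0.005,0,-0.0004,0,0.2],[0.005,0,0,0,0.2],[0.005,0,0,0,0.2],[0,0,0,0,0.2]]], grip_force=12)

```text
t: 18.3
ee_pos: [382.5, 156.1, 60.8]
tcp_rot: [3.141, 0.001, 3.105]
ft_force: [1.5, 2.5, 4.0]
finger_gap: 29.6
```

Run:
```python
from rig import env
import cv2,numpy as np
f=env.grab_frame("scene");a=f["img"][120:240,190:310,::-1]
cv2.imwrite("pics/tilt1.png",cv2.resize(a,None,fx=4,fy=4,interpolation=cv2.INTER_CUBIC))
```

```text
(no output)
```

View pics/tilt1.png

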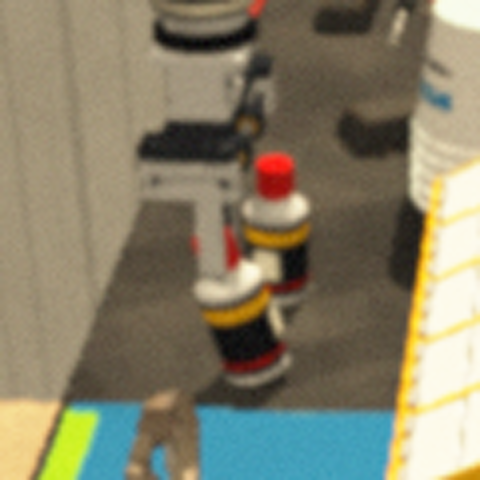

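The tin leans about 15°, base staying put at around (255,370) in the crop. Continuing to 30°, then gripping harder and lifting.

arm_command(moves=[[[0.005,0,0.0004,0,0.2],[0.005,0,0.0004,0,0.2],[0.005,0,0.0008,0,0.2],[0.005,0,0.0009,0,0.2],[0.005,0,0.0012,0,0.2],[0.005,0,0.0012,0,0.2],[0,0,0,0,0.2]]])

```text
t: 18.93
ee_pos: [352.0, 157.2, 56.1]
tcp_rot: [3.141, -0.001, 3.105]
ft_force: [-0.8, 1.3, 7.8]
finger_gap: 29.3
```

arm_command(moves=[[[0,0,0,0,0.2],[0,0,0,0,0.2],[0,0,-0.02,0,0.2],[0,0,-0.03,0,0.2],[0,0,-0.03,0,0.2],[0,0,-0.03,0,0.2],[0,0,-0.03,0,0.2],[0,0,-0.03,0,0.2]]], grip_force=40)

```text
t: 19.6
ee_pos: [350.8, 155.8, 224.4]
tcp_rot: [-3.138, -0.006, 3.104]
ft_force: [0.8, 0.1, -2.4]
finger_gap: 28.9
```

```bash
cat >> h.py <<'E'
def tin(f,e):
    """tilt (deg) and axis offsets of the held tin from scene-camera pixels of label+bands below the fingers"""
    p,ok=P(f);m=ok&(abs(p[...,0]-e[0]-30)<75)&(abs(p[...,1]-e[1])<45)&(p[...,2]<e[2]+25)&(p[...,2]>e[2]-75)
    return p[m],m
E
python3 - <<'E'
from rig import env
import cv2,numpy as np
from h import P,tin
s=env.observe();e=s["ee_pos"];print(e.round(1),s["finger_gap"],s["ft_force"])
f=env.grab_frame("scene");np.savez("/tmp/held.npz",**f);q,m=tin(f,e)
v,u=np.argwhere(m).T
for r in range(v.min(),v.max()+1,3):
    z=q[v==r]
    if len(z):print(r,z[:,0].min().round(),z[:,0].max().round(),np.median(z,0).round())
y0,x0=v.min()-40,u.min()-30
a=f["img"][y0:v.max()+20,x0:u.max()+30,::-1]
cv2.imwrite("pics/held.png",cv2.resize(a,None,fx=4,fy=4,interpolation=cv2.INTER_CUBIC));print(x0,y0)
E
```

```text
[350.8 155.8 224.4] 28.92791737578777 [ 0.78829834  0.13483281 -2.35922805]
140 390.0 391.0 [391. 156. 247.]
143 342.0 399.0 [373. 135. 246.]
146 346.0 405.0 [378. 133. 238.]
149 351.0 410.0 [383. 133. 229.]
152 355.0 414.0 [389. 134. 220.]
155 359.0 419.0 [393. 134. 211.]
158 369.0 423.0 [397. 132. 202.]
161 374.0 416.0 [397. 130. 194.]
164 379.0 405.0 [393. 129. 185.]
197 100
```

View pics/held.png

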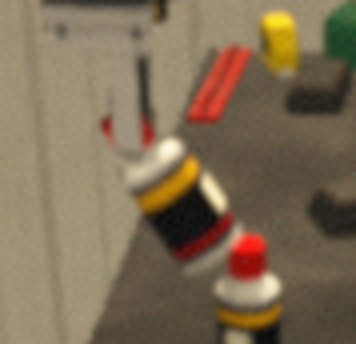

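Held tin leans about 29°, matching the cells. Moving to cell 3's axis.

arm_command(moves=[[[0,0,-0.016,0,0.2],[-0.0222,-0.0237,-0.002,0,0.2],[-0.0222,-0.0237,-0.002,0,0.2],[-0.0222,-0.0237,-0.002,0,0.2],[-0.0222,-0.0237,-0.002,0,0.2],[-0.0222,-0.0237,-0.002,0,0.2],[-0.0222,-0.0237,-0.002,0,0.2],[-0.0222,-0.0237,-0.002,0,0.2]]])

```text
t: 20.32
ee_pos: [501.1, -16.2, 252.5]
tcp_rot: [-3.141, -0.007, 3.104]
ft_force: [-0.1, 0.3, -2.1]
finger_gap: 29.1
```

arm_command(moves=[[[0,0,0,0,0.2],[0,0,0,0,0.2]]])

```text
t: 20.48
ee_pos: [500.9, -15.8, 252.0]
tcp_rot: [3.141, -0.008, 3.102]
ft_force: [-0.0, 0.4, -3.6]
finger_gap: 29.1
```

Run:
```python
from rig import env
import cv2,numpy as np
from h import P,tin
s=env.observe();e=s["ee_pos"];print(e.round(1),s["finger_gap"],s["ft_force"].round(1))
c,sn=.99935,.036;print("u,v",(c*e[0]-sn*e[1]).round(1),(sn*e[0]+c*e[1]).round(1))
f=env.grab_frame("scene");q,m=tin(f,e)
v,u=np.argwhere(m).T
q=np.c_[c*q[:,0]-sn*q[:,1],sn*q[:,0]+c*q[:,1],q[:,2]]
for r in range(v.min(),v.max()+1,3):
    z=q[v==r]
    if len(z):print(r,z[:,0].min().round(),z[:,0].max().round(),np.median(z,0).round())
a=f["img"][80:220,230:390,::-1]
cv2.imwrite("pics/entry.png",cv2.resize(a,None,fx=4,fy=4,interpolation=cv2.INTER_CUBIC))
```

```text
[500.9 -15.8 252. ] 29.119920438225254 [-0.   0.4 -3.6]
u,v 501.2 2.3
158 542.0 542.0 [542.   4. 275.]
161 490.0 549.0 [535. -10. 273.]
164 491.0 554.0 [524. -20. 269.]
167 496.0 559.0 [529. -20. 261.]
170 501.0 562.0 [532. -20. 254.]
173 505.0 567.0 [538. -19. 246.]
176 514.0 572.0 [544. -20. 239.]
179 519.0 603.0 [548. -21. 230.]
182 524.0 603.0 [557. -18. 221.]
185 529.0 604.0 [565.  -0. 204.]
188 534.0 604.0 [579.   9. 192.]
191 568.0 607.0 [588.  -3. 189.]
194 569.0 607.0 [589. -17. 188.]
197 570.0 598.0 [583. -29. 187.]
200 566.0 581.0 [575. -37. 182.]
```

View pics/entry.png

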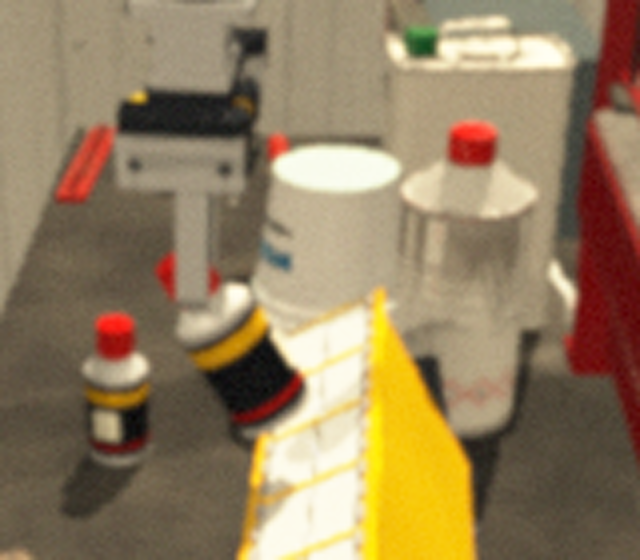

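The tin sits leaning above cell 3, base at about (270,410) in the crop and heading for the third mouth. I'll fit a cylinder to the depth points to get its axis offset.

```bash
cat >> h.py <<'E'
def cyl(f,e):
    from scipy.optimize import least_squares
    c,s=.99935,.036
    q,m=tin(f,e);q=np.c_[c*q[:,0]-s*q[:,1],s*q[:,0]+c*q[:,1],q[:,2]]
    eu,ev=c*e[0]-s*e[1],s*e[0]+c*e[1];P0=np.array([eu,ev,e[2]+53])
    d0=np.array([.5,0,-.866]);t=(q-P0)@d0;r=np.linalg.norm(q-P0-t[:,None]*d0,axis=1)
    k=(t>36)&(t<95)&(r<45);q=q[k]
    def res(x):
        d=np.array([np.sin(x[2]),x[3],-np.cos(x[2])]);d/=np.linalg.norm(d)
        w=q-P0-[x[0],x[1],0];return np.linalg.norm(w-(w@d)[:,None]*d,axis=1)-26
    o=least_squares(res,[0,0,.52,0],loss="soft_l1",f_scale=2);x=o.x
    print("ee uvz",eu.round(1),ev.round(1),e[2].round(1),"n",len(q),"axis du,dv at pivot",x[:2].round(1),"tilt deg",np.degrees(x[2]).round(1),"y-lean",x[3].round(3),"rms",np.std(o.fun).round(2))
    P1=P0+[x[0],x[1],0];w=P1-[577.5,0,181];print("pivot crate x",(w[0]*.866+w[2]*.5).round(1),"z",(-w[0]*.5+w[2]*.866).round(1))
    d=np.array([np.sin(x[2]),x[3],-np.cos(x[2])]);b=P1+112*d;w=b-[577.5,0,181];print("base crate x",(w[0]*.866+w[2]*.5).round(1),"v",b[1].round(1),"z",(-w[0]*.5+w[2]*.866).round(1))
E
python3 - <<'E'
from rig import env
from h import *
e=env.observe()["ee_pos"]
cyl(env.grab_frame("scene"),e); cyl(env.grab_frame("top"),e)
E
```

```text
ee uvz 500.9 3.2 252.8 n 466 axis du,dv at pivot [-9.1  0.4] tilt deg 32.5 y-lean -0.007 rms 1.42
pivot crate x -11.8 z 150.9
base crate x -7.0 v 2.8 z 39.0
ee uvz 500.9 3.2 252.8 n 2 axis du,dv at pivot [-0.  0.] tilt deg 29.5 y-lean 0.019 rms 0.0
pivot crate x -4.0 z 146.4
base crate x -5.0 v 5.4 z 34.4
```

arm_command(moves=[[[-0.0052,0,-0.003,0,0.2],[-0.01,0,0.0173,0,0.2],[-0.007,0,0.0121,0,0.2],[-0.005,0,0.0087,0,0.2],[-0.005,0,0.0087,0,0.2],[0,0,0,0,0.2]]])

```text
t: 21.13
ee_pos: [533.8, -15.3, 208.7]
tcp_rot: [3.141, -0.004, 3.105]
ft_force: [-0.1, -0.5, -3.1]
finger_gap: 29.5
```

Run:
```python
from rig import env
from h import *
s=env.observe();e=s["ee_pos"];print(s["ft_force"].round(1))
f=env.grab_frame("scene");cyl(f,e)
```

```text
[-0.1 -0.5 -3.1]
ee uvz 534.0 3.9 208.7 n 533 axis du,dv at pivot [-12.9  -0.5] tilt deg 35.1 y-lean 0.007 rms 6.04
pivot crate x -8.5 z 98.1
base crate x 1.4 v 4.1 z -13.5
```

arm_command(moves=[[[-0.005,0,0.0087,0,0.2],[-0.005,0,0.0087,0,0.2],[-0.005,0,0.0087,0,0.2],[-0.005,0,0.0087,0,0.2],[0,0,0,0,0.2]]])

```text
t: 21.6
ee_pos: [553.9, -16.5, 173.4]
tcp_rot: [3.141, -0.004, 3.105]
ft_force: [0.3, 0.6, -3.5]
finger_gap: 29.3
```

arm_command(moves=[[[-0.005,0,0.0087,0,0.2],[-0.005,0,0.0087,0,0.2],[-0.005,0,0.0087,0,0.2],[-0.005,0,0.0087,0,0.2],[0,0,0,0,0.2]]])

```text
t: 22.02
ee_pos: [573.9, -17.2, 138.8]
tcp_rot: [3.141, -0.004, 3.105]
ft_force: [-1.0, 0.2, -3.8]
finger_gap: 29.7
```

arm_command(moves=[[[-0.005,0,0.0087,0,0.2],[-0.005,0,0.0087,0,0.2],[-0.005,0,0.0087,0,0.2],[0,0,0,0,0.2]]])

```text
t: 22.35
ee_pos: [588.9, -17.7, 112.9]
tcp_rot: [3.141, -0.004, 3.105]
ft_force: [-0.9, -0.3, -2.6]
finger_gap: 29.2
```

Smooth so far, with only the tin's weight on the wrist. To keep the fingers clear of the back edge I'll finish straight down with a lighter grip, so the front wall guides the tin.

arm_command(moves=[[[0,0,0.004,0,0.2],[0,0,0.004,0,0.2],[0,0,0.003,0,0.2],[0,0,0,0,0.2]]], grip_force=14)

```text
t: 22.68
ee_pos: [588.9, -17.8, 104.2]
tcp_rot: [3.141, -0.001, 3.105]
ft_force: [0.4, 0.1, -1.6]
finger_gap: 29.8
```

arm_command(moves=[[[0,0,0.003,0,0.2],[0,0,0.003,0,0.2],[0,0,0,0,0.2]]])

```text
t: 22.93
ee_pos: [590.9, -17.9, 99.9]
tcp_rot: [-3.142, 0.004, 3.105]
ft_force: [2.9, -1.1, -0.7]
finger_gap: 29.3
```

arm_command(moves=[[[0,0,0.003,0,0.2],[0,0,0.002,0,0.2],[0,0,0,0,0.2]]])

```text
t: 23.18
ee_pos: [592.6, -18.1, 96.5]
tcp_rot: [-3.141, 0.009, 3.105]
ft_force: [5.5, -0.7, 4.2]
finger_gap: 29.1
```

arm_command(moves=[[[-0.001,0,0.003,0,0.2],[-0.001,0,0.003,0,0.2],[0,0,0,0,0.2]]])

```text
t: 23.43
ee_pos: [595.6, -18.3, 91.1]
tcp_rot: [-3.141, 0.011, 3.105]
ft_force: [6.8, -0.8, 4.5]
finger_gap: 29.7
```

arm_command(moves=[[[-0.001,0,0.003,0,0.2],[-0.001,0,0.003,0,0.2],[0,0,0,0,0.2]]])

```text
t: 23.68
ee_pos: [598.1, -18.5, 86.9]
tcp_rot: [-3.141, 0.013, 3.105]
ft_force: [4.4, -0.5, 9.5]
finger_gap: 29.5
```

arm_command(moves=[[[0,0,0.002,0,0.2],[0,0,0.002,0,0.2],[0,0,0,0,0.2]]])

```text
t: 23.93
ee_pos: [598.3, -18.5, 86.7]
tcp_rot: [-3.14, 0.015, 3.105]
ft_force: [-0.4, -0.2, 21.2]
finger_gap: 29.5
```

arm_command(moves=[[[0,0,0.002,0,0.2],[0,0,0.002,0,0.2],[0,0,0,0,0.2]]])

```text
t: 24.18
ee_pos: [598.6, -18.6, 86.3]
tcp_rot: [-3.14, 0.017, 3.105]
ft_force: [-4.8, 0.7, 31.8]
finger_gap: 29.6
```

Firm stop at z=86.5, matching the predicted floor height. I'll release a little and withdraw along the axis.

arm_command(moves=[[[0,0,-0.002,0,0.44],[0,0,0,0,0.44],[0,0,0,0,0.44],[0,0,0,0,0.44]]])

```text
t: 24.52
ee_pos: [592.5, -18.2, 75.7]
tcp_rot: [-3.141, -0.002, 3.105]
ft_force: [-1.4, -1.0, 3.0]
finger_gap: 41.6
```

arm_command(moves=[[[0.006,0,-0.0095,0,0.44],[0.006,0,-0.0095,0,0.44],[0.006,0,-0.0095,0,0.44],[0.006,0,-0.0104,0,0.44],[0.006,0,-0.0104,0,0.44],[0.006,0,-0.0104,0,0.44],[0.006,0,-0.0104,0,0],[0,0,0,0,0]]])

```text
t: 25.18
ee_pos: [579.9, -17.5, 152.8]
tcp_rot: [3.141, 0.068, 3.105]
ft_force: [61.7, -2.0, -13.0]
finger_gap: 33.7
```

Run:
```python
from rig import env
import cv2
s=env.observe();print(s["ee_pos"].round(1),s["ft_force"].round(1),s["finger_gap"],s["torque"].round(2))
f=env.grab_frame("scene");a=f["img"][100:230,260:390,::-1]
a=cv2.resize(a,None,fx=4,fy=4,interpolation=cv2.INTER_CUBIC)
cv2.imwrite("pics/stuck.png",a)
```

```text
[579.9 -17.5 152.8] [ 61.7  -2.  -13. ] 33.712555057336935 [-1.900e-01 -1.194e+01  1.000e-02]
```

View pics/stuck.png

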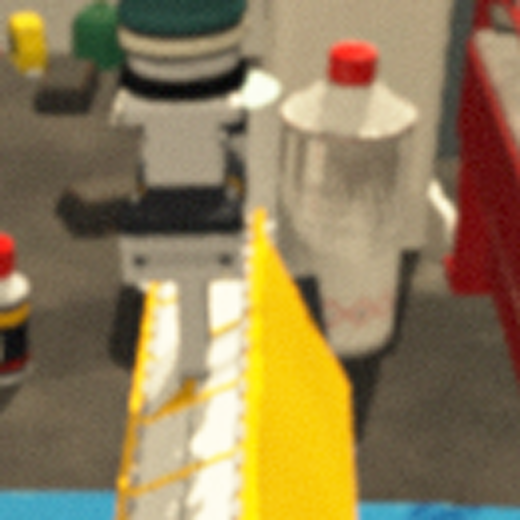

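The fingers are pressing on the front flap, which can't swing outwards, because I pulled back too far toward the robot. I'll move +x to relieve it, then go straight up.

arm_command(moves=[[[-0.016,0,0,0,0],[-0.016,0,0,0,0],[0,0,0,0,0]]])

```text
t: 25.48
ee_pos: [584.6, -17.6, 145.2]
tcp_rot: [3.141, -0.001, 3.105]
ft_force: [-0.5, -0.8, 0.5]
finger_gap: 7.2
```

arm_command(moves=[[[0,0,-0.02,0,0],[0,0,-0.02,0,0],[0,0,-0.02,0,0],[0,0,0,0,0]]])

```text
t: 25.82
ee_pos: [584.0, -17.6, 210.4]
tcp_rot: [-3.141, 0.006, 3.105]
ft_force: [0.7, 0.2, 2.0]
finger_gap: 0.4
```

arm_command(moves=[[[0.018,0,0.005,0,0],[0.017,0,0.01,0,0],[0,0,0.025,0,0],[0,0,0,0,0]]])

```text
t: 26.15
ee_pos: [543.7, -15.7, 160.1]
tcp_rot: [3.14, -0.01, 3.105]
ft_force: [-0.2, 0.1, -1.8]
finger_gap: 0.3
```

arm_command(moves=[[[-0.0085,0,0.0147,0,0],[-0.0085,0,0.0147,0,0],[-0.0085,0,0.0147,0,0],[-0.004,0,0.007,0,0],[0,0,0,0,0],[0,0,0,0,0]]])

```text
t: 26.65
ee_pos: [577.3, -17.3, 114.4]
tcp_rot: [3.141, -0.002, 3.105]
ft_force: [0.6, 0.2, -0.7]
finger_gap: 0.9
```

arm_command(moves=[[[-0.001,0,0.002,0,0],[-0.001,0,0.002,0,0],[-0.001,0,0.002,0,0],[0,0,0,0,0]]])

```text
t: 26.98
ee_pos: [581.5, -17.7, 113.1]
tcp_rot: [-3.141, 0.004, 3.105]
ft_force: [-4.4, 0.9, 9.8]
finger_gap: 0.2
```

Cell 3's cap is met within 0.7 mm of the depth felt on the stored tins, so it is seated. Now tin_a.

arm_command(moves=[[[0.008,0,-0.0155,0,0],[0.008,0,-0.0155,0,0],[0.009,0,-0.0155,0,0],[0.009,0,-0.0155,0,0],[0.0165,0.033,0,0,0.6],[0.0165,0.033,0,0,0.6],[0.0165,0.033,0,0,0.6],[0.0165,0.033,0,0,0.6]]], grip_force=20)

```text
t: 27.65
ee_pos: [485.2, 119.2, 171.9]
tcp_rot: [3.141, 0.002, 3.104]
ft_force: [1.3, 0.0, 0.4]
finger_gap: 23.5
```

arm_command(moves=[[[0.0165,0.033,0,0,0.6],[0.0165,0.033,0,0,0.6],[0.0165,0.033,0,0,0.6],[0.0165,0.033,0,0,0.6],[0.0165,0.033,0,0,0.6],[0,0,0,0,0.6],[0,0,0,0,0.6]]])

```text
t: 28.23
ee_pos: [408.7, 287.4, 171.6]
tcp_rot: [3.141, 0.001, 3.109]
ft_force: [-0.4, -0.7, -0.2]
finger_gap: 56.2
```

Run:
```python
from rig import env
from h import *
e=env.observe()["ee_pos"];c,s=.99935,.036;print(e.round(1),(c*e[0]-s*e[1]).round(1),(s*e[0]+c*e[1]).round(1))
f=env.grab_frame("scene");p,ok=P(f);h=cv2.cvtColor(f["img"],cv2.COLOR_RGB2HSV).astype(int)
r=ok&(np.hypot(p[...,0]-410,p[...,1]-285)<40)&((h[...,0]<8)|(h[...,0]>172))&(h[...,1]>130)&(p[...,2]>100)&(p[...,2]<125)
q=p[r];print(len(q),((q.min(0)+q.max(0))/2).round(1),q.mean(0).round(1))
```

```text
[408.7 287.4 171.6] 398.1 301.9
80 [409.7 287.6 111.5] [410.4 281.6 114.3]
```

arm_command(moves=[[[0,-0.0015,0.032,0,0.6],[0,0,0.032,0,0.6],[0,0,0.028,0,0.6],[0,0,0.013,0,0.6],[0,0,0.0075,0,0.6],[0,0,0,0,0.6]]])

```text
t: 28.78
ee_pos: [409.0, 282.6, 56.7]
tcp_rot: [-3.14, -0.003, 3.102]
ft_force: [-0.7, -0.1, 0.4]
finger_gap: 56.5
```

arm_command(moves=[[[0,0,0,0,0.2],[0,0,0,0,0.2],[0,0,0,0,0.2],[0,0,0,0,0.2],[0,0,0,0,0.2],[0,0,0,0,0.2]]])

```text
t: 29.28
ee_pos: [410.2, 285.3, 59.7]
tcp_rot: [3.14, 0.002, 3.105]
ft_force: [0.3, 1.2, 3.4]
finger_gap: 29.6
```

arm_command(moves=[[[0.005,0,-0.0006,0,0.2],[0.005,0,-0.0006,0,0.2],[0.005,0,-0.0004,0,0.2],[0.005,0,-0.0004,0,0.2],[0.005,0,0,0,0.2],[0.005,0,0,0,0.2],[0,0,0,0,0.2]]], grip_force=12)

```text
t: 29.87
ee_pos: [378.5, 286.2, 60.9]
tcp_rot: [3.14, 0.0, 3.106]
ft_force: [1.2, 3.0, 5.3]
finger_gap: 30.1
```

arm_command(moves=[[[0.005,0,0.0004,0,0.2],[0.005,0,0.0004,0,0.2],[0.005,0,0.0008,0,0.2],[0.005,0,0.0009,0,0.2],[0.005,0,0.0012,0,0.2],[0.004,0,0.001,0,0.2],[0,0,0,0,0.2]]])

```text
t: 30.45
ee_pos: [348.6, 286.2, 54.9]
tcp_rot: [-3.14, -0.002, 3.106]
ft_force: [-1.0, 3.3, 4.0]
finger_gap: 29.9
```

arm_command(moves=[[[0,0,0,0,0.2],[0,0,0,0,0.2],[0,0,-0.02,0,0.2],[0,0,-0.03,0,0.2],[0,0,-0.03,0,0.2],[0,0,-0.03,0,0.2],[0,0,-0.03,0,0.2],[0,0,-0.03,0,0.2]]], grip_force=40)

```text
t: 31.12
ee_pos: [349.1, 284.7, 224.4]
tcp_rot: [-3.136, -0.005, 3.103]
ft_force: [0.7, 0.1, -1.6]
finger_gap: 29.7
```

arm_command(moves=[[[0,0,-0.03,0,0.2],[0,0,0,0,0.2],[0,0,0,0,0.2]]])

```text
t: 31.37
ee_pos: [350.6, 286.0, 255.2]
tcp_rot: [-3.14, -0.0, 3.104]
ft_force: [-0.4, -0.4, -1.9]
finger_gap: 29.2
```

Run:
```python
from rig import env
from h import *
s=env.observe();e=s["ee_pos"];print(e.round(1),s["ft_force"].round(1))
cyl(env.grab_frame("scene"),e)
```

```text
[350.6 286.  255.2] [-0.4 -0.4 -1.9]
ee uvz 340.0 298.4 255.2 n 302 axis du,dv at pivot [-1.5 -0.5] tilt deg 30.3 y-lean 0.008 rms 2.05
pivot crate x -143.4 z 229.7
base crate x -142.8 v 298.8 z 117.7
```

arm_command(moves=[[[-0.0126,-0.0351,0,0,0.2],[-0.0126,-0.0351,0,0,0.2],[-0.0126,-0.0351,0,0,0.2],[-0.0126,-0.0351,0,0,0.2],[-0.0126,-0.0351,0,0,0.2],[-0.0126,-0.0351,0,0,0.2],[-0.0126,-0.0351,-0.002,0,0.2],[-0.0126,-0.0351,-0.002,0,0.2]]])

```text
t: 32.08
ee_pos: [438.9, 0.4, 255.6]
tcp_rot: [3.141, -0.008, 3.104]
ft_force: [-0.1, 0.9, -2.4]
finger_gap: 29.6
```

arm_command(moves=[[[-0.0126,-0.0351,0,0,0.2],[-0.0126,-0.0351,0,0,0.2],[-0.0126,-0.0351,0,0,0.2],[-0.0126,-0.0351,0,0,0.2],[-0.0126,-0.0351,0,0,0.2],[0,0,0,0,0.2],[0,0,0,0,0.2],[0,0,0,0,0.2]]])

```text
t: 32.75
ee_pos: [495.9, -174.7, 256.5]
tcp_rot: [3.139, -0.006, 3.104]
ft_force: [-0.6, 1.0, -2.5]
finger_gap: 29.7
```

Run:
```python
from rig import env
from h import *
s=env.observe();e=s["ee_pos"];print(e.round(1),s["ft_force"].round(1),s["tcp_rot"].round(3))
cyl(env.grab_frame("scene"),e)
```

```text
[ 495.9 -174.7  256.5] [-0.6  1.  -2.5] [ 3.139 -0.006  3.104]
ee uvz 501.9 -156.8 256.5 n 581 axis du,dv at pivot [-1.  -0.1] tilt deg 29.9 y-lean 0.003 rms 1.24
pivot crate x -2.1 z 149.6
base crate x -2.3 v -156.6 z 37.6
```

arm_command(moves=[[[-0.0013,-0.001,-0.0007,0,0.2],[-0.01,0,0.0173,0,0.2],[-0.007,0,0.0121,0,0.2],[-0.005,0,0.0087,0,0.2],[-0.005,0,0.0087,0,0.2],[0,0,0,0,0.2]]])

```text
t: 33.3
ee_pos: [525.2, -176.4, 210.7]
tcp_rot: [3.14, -0.004, 3.106]
ft_force: [0.8, 0.3, -3.5]
finger_gap: 29.3
```

arm_command(moves=[[[-0.005,0,0.0087,0,0.2],[-0.005,0,0.0087,0,0.2],[-0.005,0,0.0087,0,0.2],[-0.005,0,0.0087,0,0.2],[0,0,0,0,0.2]]])

```text
t: 33.72
ee_pos: [545.3, -177.7, 175.4]
tcp_rot: [3.14, -0.004, 3.105]
ft_force: [0.3, -0.8, -3.5]
finger_gap: 29.7
```

arm_command(moves=[[[-0.005,0,0.0087,0,0.2],[-0.005,0,0.0087,0,0.2],[-0.005,0,0.0087,0,0.2],[-0.005,0,0.0087,0,0.2],[0,0,0,0,0.2]]])

```text
t: 34.13
ee_pos: [565.1, -178.3, 140.7]
tcp_rot: [3.14, -0.004, 3.105]
ft_force: [-0.5, -0.1, -3.5]
finger_gap: 29.3
```

arm_command(moves=[[[-0.005,0,0.0087,0,0.2],[-0.005,0,0.0087,0,0.2],[-0.004,0,0.007,0,0.2],[0,0,0,0,0.2]]])

```text
t: 34.47
ee_pos: [579.1, -178.9, 116.9]
tcp_rot: [3.14, -0.003, 3.105]
ft_force: [0.2, 0.5, -3.9]
finger_gap: 29.5
```

arm_command(moves=[[[0,0,0.005,0,0.2],[0,0,0.005,0,0.2],[0,0,0.005,0,0.2],[0,0,0,0,0.2]]], grip_force=16)

```text
t: 34.8
ee_pos: [578.8, -179.1, 103.3]
tcp_rot: [3.141, -0.002, 3.105]
ft_force: [1.1, 0.2, -2.9]
finger_gap: 29.7
```

arm_command(moves=[[[-0.001,0,0.003,0,0.2],[-0.001,0,0.003,0,0.2],[-0.001,0,0.002,0,0.2],[0,0,0,0,0.2]]])

```text
t: 35.13
ee_pos: [582.5, -179.4, 96.0]
tcp_rot: [3.141, -0.0, 3.105]
ft_force: [-1.6, -0.4, -3.2]
finger_gap: 30.3
```

arm_command(moves=[[[-0.001,0,0.002,0,0.2],[-0.001,0,0.002,0,0.2],[0,0,0,0,0.2]]])

```text
t: 35.38
ee_pos: [584.5, -179.5, 92.1]
tcp_rot: [3.141, -0.0, 3.105]
ft_force: [-0.5, 0.1, -3.2]
finger_gap: 29.6
```

arm_command(moves=[[[-0.001,0,0.002,0,0.2],[-0.001,0,0.002,0,0.2],[0,0,0,0,0.2]]])

```text
t: 35.63
ee_pos: [586.3, -179.5, 87.9]
tcp_rot: [3.141, -0.001, 3.105]
ft_force: [-0.5, 0.3, -3.0]
finger_gap: 29.8
```

arm_command(moves=[[[-0.001,0,0.002,0,0.2],[-0.001,0,0.002,0,0.2],[0,0,0,0,0.2]]])

```text
t: 35.88
ee_pos: [588.5, -179.7, 85.1]
tcp_rot: [-3.141, 0.0, 3.105]
ft_force: [-1.9, 0.5, 0.3]
finger_gap: 29.5
```

arm_command(moves=[[[-0.001,0,0.0015,0,0.2],[0,0,0.001,0,0.2],[0,0,0,0,0.2]]])

```text
t: 36.13
ee_pos: [589.3, -180.0, 85.2]
tcp_rot: [-3.141, 0.001, 3.105]
ft_force: [-5.7, 0.6, 7.9]
finger_gap: 29.7
```

arm_command(moves=[[[0,0,0.002,0,0.2],[0,0,0,0,0.2]]])

```text
t: 36.3
ee_pos: [589.6, -180.1, 85.1]
tcp_rot: [-3.14, 0.003, 3.105]
ft_force: [-6.5, 1.7, 13.8]
finger_gap: 30.1
```

arm_command(moves=[[[0,0,-0.002,0,0.44],[0.002,0,0,0,0.44],[0,0,0,0,0.44],[0,0,0,0,0.44]]])

```text
t: 36.63
ee_pos: [587.4, -179.6, 81.6]
tcp_rot: [3.141, -0.0, 3.105]
ft_force: [0.4, -0.2, 0.5]
finger_gap: 41.6
```

arm_command(moves=[[[0.002,0,-0.015,0,0.44],[0.002,0,-0.015,0,0.44],[0,0,-0.02,0,0.44],[0,0,-0.02,0,0.44],[0,0,0,0,0]]])

```text
t: 37.05
ee_pos: [585.7, -180.4, 156.5]
tcp_rot: [-3.139, 0.007, 3.105]
ft_force: [0.2, -0.5, 1.3]
finger_gap: 37.7
```

arm_command(moves=[[[0,0,-0.025,0,0],[0,0,-0.025,0,0],[0,0,0,0,0],[0,0,0,0,0]]])

```text
t: 37.38
ee_pos: [584.3, -179.7, 202.5]
tcp_rot: [-3.141, 0.002, 3.105]
ft_force: [-0.1, -0.3, -0.1]
finger_gap: 11.2
```

Released cleanly. Probing cell 5 to confirm seating.

arm_command(moves=[[[0.022,0,-0.005,0,0],[0.022,0,0.01,0,0],[0,0,0.034,0,0],[0,0,0,0,0],[0,0,0,0,0]]])

```text
t: 37.8
ee_pos: [537.0, -176.8, 158.5]
tcp_rot: [3.138, -0.008, 3.105]
ft_force: [0.9, 0.1, 0.4]
finger_gap: 0.9
```

arm_command(moves=[[[-0.0085,0,0.0135,0,0],[-0.0085,0,0.0135,0,0],[-0.0085,0,0.0135,0,0],[-0.005,0,0.007,0,0],[0,0,0,0,0],[0,0,0,0,0]]])

```text
t: 38.3
ee_pos: [570.0, -178.7, 114.2]
tcp_rot: [3.141, -0.002, 3.105]
ft_force: [-0.3, -0.0, 0.2]
finger_gap: 0.7
```

arm_command(moves=[[[-0.001,0,0.002,0,0],[-0.001,0,0.002,0,0],[-0.001,0,0.002,0,0],[0,0,0,0,0]]])

```text
t: 38.63
ee_pos: [573.3, -179.5, 111.6]
tcp_rot: [-3.14, 0.002, 3.105]
ft_force: [-2.4, 0.1, 4.7]
finger_gap: 0.4
```

Contact within 0.5 mm of the stored tins. Withdrawing clear for a last look.

arm_command(moves=[[[0.008,0,-0.0155,0,0],[0.008,0,-0.0155,0,0],[0.009,0,-0.0155,0,0],[0.009,0,-0.0155,0,0],[0.01,0,-0.03,0,0],[0.03,0,-0.02,0,0],[0.03,0,-0.01,0,0],[0.03,0,0,0,0]]])

```text
t: 39.3
ee_pos: [439.4, -174.9, 235.5]
tcp_rot: [-3.138, 0.007, 3.105]
ft_force: [0.5, -0.1, 1.3]
finger_gap: 0.9
```

arm_command(moves=[[[0.03,0.02,0,0,0],[0.03,0.02,0,0,0],[0.02,0.01,0,0,0],[0,0,0,0,0],[0,0,0,0,0],[0,0,0,0,0]]])

```text
t: 39.8
ee_pos: [361.5, -121.6, 232.0]
tcp_rot: [-3.141, 0.002, 3.105]
ft_force: [-0.4, -0.2, -0.2]
finger_gap: 0.6
```

Run:
```python
from rig import env
from h import *
s=env.observe();print(s["t"],s["ee_pos"].round(1),s["ft_force"].round(1))
f=env.grab_frame("top");a=f["img"][110:280,150:420,::-1];b=env.grab_frame("scene")["img"][100:400,180:450,::-1]
a=cv2.resize(a,(440,277));b=cv2.resize(b,(350,389));im=np.zeros((389,790,3),np.uint8);im[:277,:440]=a;im[:,440:]=b
cv2.imwrite("pics/final.png",im)
```

```text
39.8 [ 361.5 -121.6  232. ] [-0.4 -0.2 -0.2]
```

View pics/final.png

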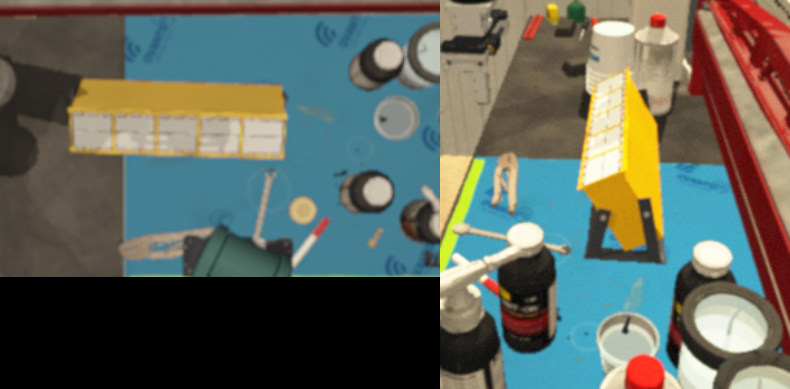

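All five flap pairs are shut, at about (75–285,135) on the left. No tin is left on the bench, and the bottle (370,190) and cup (397,118) stand where they were. Handing in.

```bash
python3 -c "
from rig import env
print(env.hand_in())"
```

```text
the job is handed in; nothing more can be done
None
```

Both fresh tins are in the magazine, cap up and down on the floor: tin_b in cell 3 and tin_a in cell 5. I handed in at 39.8 s of the 72 s allowed.

- **Feeling the cells:** Cells 1, 2 and 4 were full, and cell 3 was open to 50 mm. I didn't probe cell 5; it followed as the other empty one.
- **Placing:** The wrist can't tilt, so I leaned each tin about 30° in the grip against the bench. I then lowered it down the cell by its cap until it met the floor.
- **Last checks:** Probing afterwards met the new caps within 0.7 mm (cell 3) and 0.5 mm (cell 5) of the depth of the stored tins. The final picture shows all the flaps shut, no tin left on the bench, the bottle and cup in place, and the arm clear.

Two things did not go as expected:
- **Reported TCP:** The real fingertips sit about 33–37 mm above the reported TCP. My first probes of cells 1, 2 and 3 were therefore too shallow and wrongly read empty, so I repeated them.
- **Flap at cell 3:** While withdrawing I pressed the fingers against its front flap with about 63 N at the wrist, under the 120 N limit. I freed them, and the flap still closes.

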